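# Check the hand lever of a portioning funnel

## Task

The portioning funnel is back together after washing; before it is filled, check that its hand lever stops short of the grip bar. First push the small catch out from between lever and bar, by its upright post, until it lies folded back along the top of the bar; then, with the outside of the closed fingers, press the lever in until it bears firmly on the stop screw, without forcing it, and finish while still holding it pressed there. Grip nothing, keep the fingers off the bar itself and leave everything else where it stands.

Things in the scene. Friction and masses are not known exactly. Their poses are not given: they have to be found in the camera images.
- funnel_stand: the portioning funnel: a steel funnel (130 mm wide at the rim, 168 mm high) in a three-legged wire stand whose rubber suction feet hold it firmly to the worktop. Origin: on the worktop under the middle of the funnel, z up. Its handle points along its own -x; the hand lever is on the +y side of the handle. Wall cabinets overhang the worktop beyond world x = 0.54, underside at z = 0.57
- grip_bar: the fixed grip bar of the handle: a horizontal round black bar, 22 mm thick, 122 mm long, axis 145 mm above the worktop. Same origin and axes as funnel_stand: the bar runs along -x from x = -0.104 to x = -0.226 at y = 0. Not to be touched by the fingers
- lever_arm: the hand lever beside the bar: flat upright strip, 130 to 170 mm above the worktop, origin on its vertical pivot (x -0.095, y 0.035, z 0.145 in funnel_stand's frame). It runs along its own -x: steel, 8 mm thick, then a black grip, 12 mm thick, from x = -0.083 to -0.142. Its +y is the outer side, away from the bar; it is pressed towards its -y. It turns a blade that uncovers the funnel's outlet
- lever_pad (a point): middle of the outer face of the lever's black grip, the place to press: 108 mm from the pivot, 150 mm above the worktop; axes as lever_arm (+y points outwards, away from the bar)
- lever_turn (a joint): angle of the lever, rad: 0 at rest, leaning 0.28 out from the bar; grows as it is pressed in. It meets the stop screw between 0.22 and 0.36, as the screw is set; it would touch the bar only at about 0.41. A spring pushes it out: 3 N at the black grip at rest, 5 to 7 N at the stop, so some 9 N or more there bears firmly on the screw
- stop_screw: knurled stop screw that goes crosswise through the bar, 10 mm thick, head 19 mm on the far side of the bar. Origin: its rounded tip, which faces the steel part of the lever 60 mm from the lever's pivot, 145 mm above the worktop; it points along +y of funnel_stand. The tip stands 27 to 34 mm from the bar's axis
- catch_turn (a joint): angle of the catch, rad: 0 = the catch stands across from the bar to the lever and blocks it; about 1.55 = folded back, lying along the top of the bar and pointing at the funnel (end of travel 1.6). It turns about a vertical pivot, stays where it is left and moves with under 1 N at its post
- catch_pivot (a point): pivot of the catch on top of the bar, 170 mm out from the funnel's middle, 161 mm above the worktop; axes as funnel_stand
- catch_post (a point): the upright thumb post at the free end of the catch, 44 mm from its pivot: 10 mm thick, with a 15 mm wide black cap. The strut lies 157 to 164 mm above the worktop, the bare post reaches up to 190 mm, the cap to 205 mm; this point is on the post's axis at 182 mm. It stands on the +y side of the bar when blocking and folds towards the funnel (+x of funnel_stand), then over the bar
- catch_strut: the catch: a flat steel strut 9 mm wide and 50 mm long with the thumb post at its free end. Origin on its pivot; it runs along its own +y
- saucer: white saucer, 85 mm, 15 mm high, under the funnel's outlet; leave it
- spice_jar: spice jar with a yellow cap, 44 mm, 100 mm high; leave it
- teaspoon: teaspoon, 135 mm long; leave it
- tin: low food tin, 75 mm, 58 mm high; leave it
- mug: white mug, 90 mm, 87 mm high; leave it
- tumbler: clear glass tumbler, 78 mm, 87 mm high; leave it
- lemon: lemon, 70 x 52 x 51 mm; leave it

How it is judged:
By the outcome, as a careful person would: the job done as asked, in the order asked, and still so for the second after the job is handed in, while the arm keeps its last pose, push and grip.
It also fails if it takes over 54 s, if anything falls off the work surface, if the arm or the gripper's body presses on something with over 40 N, if the wrist force passes 120 N, or if a joint passes its speed limit or range.

## Robot

A 6-joint arm with a two-finger parallel gripper is mounted at the origin on a cart in front of the work surface, level with it; the furniture and walls round the work are solid. World frame = base frame: x ahead of the robot, y to its left, z up, the work surface at z = 0. Lengths are in mm, angles in rad, forces in N, time in s.
With the tool pointing down it reaches from about 350 to 925 mm from the base axis. Payload 6.4 kg.
Tool frame: the origin (TCP) lies midway between the tips of the shut fingers; the grasp point (between the pads) lies 19 mm behind it; z points along the fingers, x is the direction in which the jaws open and shut, and the axes are right-handed (so a half turn about z gives the same grasp; the last joint's range is limited). The gripper opens to 85 mm and grips with 20 to 120 N. Pads are 22 mm wide; open, the fingers measure 114 mm over their backs; the gripper's body (76 mm by 85 mm) begins 54 mm behind the grasp point. The pads swing forward as they close: fully open they stand 13 mm farther back than shut.
Start: joints at [-1.451, 0.245, 1.558, -0, 1.339, -0.174], TCP at [188.239, -622.158, 231.29] pointing down, gripper open.
Joint ranges: [-3.13, 3.13], [-1.02, 2.26], [0.13, 2.54], [-0.95, 4.09], [0.21, 2.88], [-2.74, 2.74]. Speed limits (rad/s): [2.57, 2.57, 3.14, 3.14, 3.14, 3.14].

## Interface

Orientations are given as a rotation vector (axis times angle).
In Python, from rig import r gives the robot as it stands.
- The arm moves only by the shell command python3 -m pendant 'ROWS'. ROWS is a JSON object of lists of equal length, an entry for each row: "claw": the closure, from 0 (fully open) to 1 (shut); "translation": the shift along the world's x, y, z in units of 80 cm (1.0 is 80 cm), a list of three; "twist": the turn, a rotation vector about the world's x, y, z in units of 180 degrees (1.0 is 180 degrees), a list of three. A call has 1 to 12 rows; each row shifts and turns the commanded pose from where the row before left it; what a row does not reach is not made up. A row lasts 1/8 s, in which the tool goes at most 62.5 mm and 10.7 degrees, less where a joint would pass 70% of its speed; a pose out of reach is approached as far as the arm can. A call with a number of a shift or a turn outside -1 to 1 is refused whole. A call with a gripper value outside its range is refused whole. The fingers move at their own pace and stop on an object; the grip force is fixed at half the most. Time passes only in rows, so rows that do not move let the fingers close. It gives the time, the measured TCP pose, the force and the opening at its end, in the units of the state.
- r.get_state(): the state, without advancing time (a new reading comes with each control period).
- r.get_image(name): name is "side" or "top" or "wrist"; returns a dict with "image" (480x640x3 uint8, red, green, blue), "fx", "fy", "cx", "cy" (pixels), "rvec" (rotation vector, rad) and "tvec" (3), from world to camera coordinates, as OpenCV has them. Camera axes: x right, y down, z forward; pixel columns grow to the right and rows downward; lengths in mm; the calibration is good to about 2 mm. A picture is of the moment at which its call begins. There is no depth.
- r.close_job(): hands the job in, once; it reports no verdict.
The state is a dict: "time": time; "joints": joint angles; "dq": joint speeds; "effort": joint torques, N m; "tool_pos": TCP position; "orientation": TCP orientation; "wrist_force": force on the tool from outside, world axes, zero at the start; "torque": the same for the moment, N m; "gripper_width": opening from 0.0 (shut) to 1.0 (fully open).
Only numpy, scipy, OpenCV 4.12 (cv2) and the standard library are available. Lean on these libraries where they do the work, as an engineer would, in place of code of your own. Each camera call takes 0.05 s, during which the arm holds its last target. There are 200 camera calls.

## Working session

There is one attempt and no reset: what is moved stays moved. The work goes in short steps, Python scripts to look and compute and a shell command to move; the robot and the scene stay as the last step left them, time stands still between calls to the robot, and variables do not carry over. Pictures are saved under pics/ and viewed, on a budget of 10 in all, crops included, one or two more only if the job needs it, and the job is handed in when it is done.

```bash
mkdir -p pics; ls; python3 - <<'E'
from rig import r
import cv2
for n in("top","side"):
    d=r.get_image(n); cv2.imwrite(f"pics/{n}0.png",d["image"][:,:,::-1]); print(n,d["fx"],d["cx"],d["cy"],d["rvec"],d["tvec"])
s=r.get_state(); print(s)
E
```

```text
pics
top 600.6237478527173 317.7845986084588 244.41145864095887 [ 2.33956949 -1.80067982  0.20203385] [-270.53651378  473.8702979  1468.57949639]
side 484.31611211283314 320.60883734683534 231.50280058697604 [ 0.35150386 -2.66474546  1.37991464] [ 456.90262715  262.18752593 1134.4676986 ]
{'time': 0.1, 'joints': array([-1.45108749e+00,  2.45724335e-01,  1.55894542e+00, -3.57861369e-05,
        1.33871170e+00, -1.74060371e-01]), 'dq': array([ 8.93125740e-05,  1.14318583e-03, -2.75517946e-03, -1.34779370e-04,
       -3.26592200e-04, -2.16204047e-04]), 'effort': array([-9.83260215e-04, -4.30669713e+01, -3.27129042e+01, -2.28019267e-04,
        2.78956526e-03, -1.09023821e-05]), 'tool_pos': array([ 188.17304761, -621.61515002,  230.27459542]), 'orientation': array([-2.52162770e+00,  1.87162653e+00,  1.97104701e-03]), 'wrist_force': array([-0.50256818, -0.1888613 ,  0.33691168]), 'torque': array([ 0.05300766, -0.03044916, -0.00188503]), 'gripper_width': 1.001536943635102}
```

View pics/top0.png

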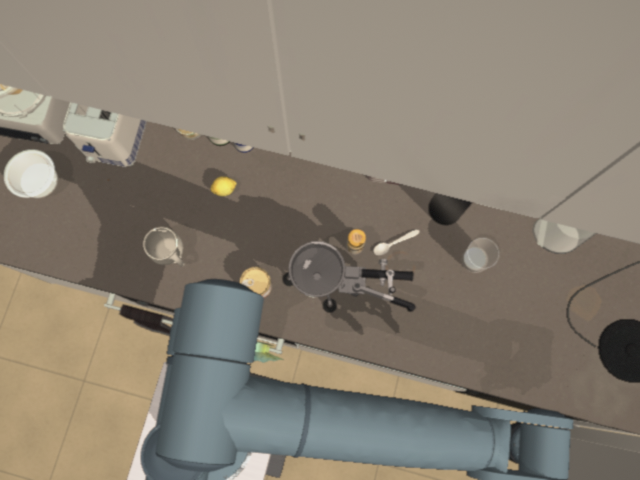

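View pics/side0.png

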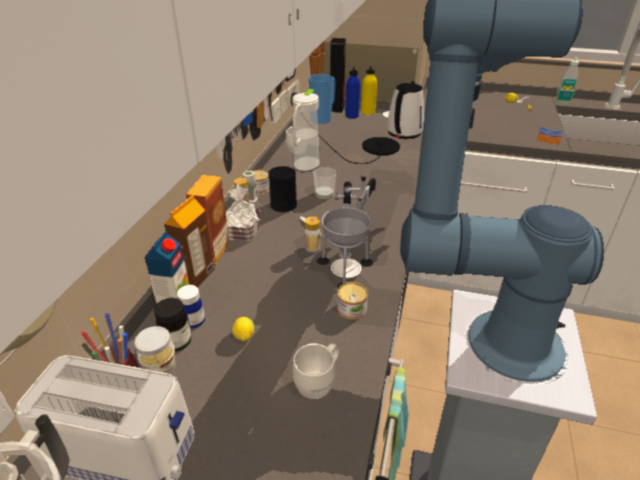

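Top view: the funnel rim is centred near (317,270), the bar runs to about (413,275), the lever tip is near (411,306), and the catch is near (390,280). Side view: the handle is near (355,190). I'll enlarge both.

```bash
python3 - <<'E'
import cv2,numpy as np
a=cv2.imread("pics/top0.png")[225:325,280:430]; b=cv2.imread("pics/side0.png")[165:290,300:400]
a=cv2.resize(a,None,fx=5,fy=5,interpolation=cv2.INTER_CUBIC)
cv2.imwrite("pics/c1.png",a)
E
cat > h.py <<'E'
import numpy as np,cv2
from rig import r
def cam(n):
    d=r.get_image(n); K=np.array([[d["fx"],0,d["cx"]],[0,d["fy"],d["cy"]],[0,0,1.]])
    return d["image"],K,cv2.Rodrigues(np.array(d["rvec"]))[0],np.array(d["tvec"])
def atz(c,u,v,z):
    _,K,R,t=c; C=-R.T@t; w=R.T@np.linalg.solve(K,[u,v,1.]); return C+w*(z-C[2])/w[2]
def proj(c,P):
    _,K,R,t=c; q=(K@(R@np.atleast_2d(P).T+t[:,None])).T; return q[:,:2]/q[:,2:]
E
```

```text
(no output)
```

View pics/c1.png

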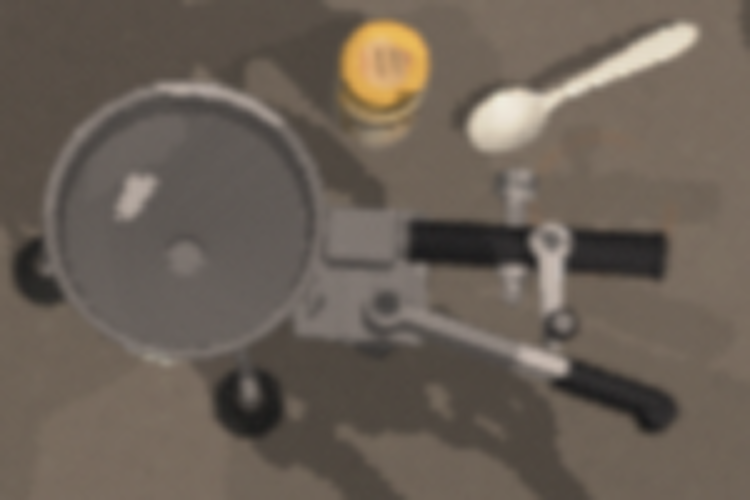

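The 5x crop shows:
- rim centre at (185,220)
- bar end at (663,255) and bar start at (410,240)
- catch pivot at (550,241) and cap at (562,323)
- lever pivot at (386,307) and lever tip at (665,405)

```bash
python3 - <<'E'
from h import *
c=cam("top")
f=lambda u,v,z:atz(c,280+u/5,225+v/5,z)
P={k:f(*a) for k,a in dict(rim=(185,220,168),be=(663,255,145),bs=(410,240,145),cp=(550,241,165),cap=(562,323,205),lp=(386,307,170),tip=(665,405,170)).items()}
for k,v in P.items(): print(k,v.round(1), np.linalg.norm(v[:2]-P['rim'][:2]).round(1))
obs=np.array([P[k][:2] for k in('rim','be','bs','cp','lp')]); mod=np.array([[0,0],[-226,0],[-104,0],[-170,0],[-95,35]],float)
m=mod-mod.mean(0);o=obs-obs.mean(0);U,S,V=np.linalg.svd(m.T@o);R=(U@V).T
t=obs.mean(0)-R@mod.mean(0);print("yaw",np.arctan2(R[1,0],R[0,0]),t,(mod@R.T+t-obs).round(1))
loc=lambda p:R.T@(p[:2]-t)
for k in P:print(k,loc(P[k]).round(1))
g=lambda x,y:(R@[x,y]+t).round(1)
a=.28; pad=g(-95-108*np.cos(a)-0, 35+108*np.sin(a)); print("pad~",pad,"hand x axis",R[:,0])
E
```

```text
rim [ 444.8 -160.6  168. ] 0.0
be [ 490.3 -380.8  145. ] 224.8
bs [ 466.8 -264.2  145. ] 105.9
cp [ 479.1 -326.6  165. ] 169.4
cap [ 436.  -337.6  205. ] 177.2
lp [ 428.8 -260.5  170. ] 101.1
tip [ 417.5 -394.4  170. ] 235.4
yaw 1.7743071713109102 [ 444.76706195 -160.55575133] [[-0.1  0.1]
 [ 0.2 -1.1]
 [-1.   1.8]
 [ 0.  -0.5]
 [ 0.9 -0.2]]
rim [-0.1 -0.1]
be [-2.249e+02 -1.000e-01]
bs [-105.9   -0.7]
cp [-1.695e+02 -1.000e-01]
cap [-171.6   44.4]
lp [-94.6  35.8]
tip [-223.5   73.9]
pad~ [ 421.4 -368.4] hand x axis [-0.20210896  0.97936304]
```

The fit is good: residuals are under 2 mm, with yaw 1.774 and origin (444.8,-160.6). I'll close the fingers, align the jaws with the bar, and go to local (-205,46), which is beside the catch post.

```bash
cat >> h.py <<'E'
yaw=1.7743; RF=np.array([[np.cos(yaw),-np.sin(yaw)],[np.sin(yaw),np.cos(yaw)]]); TF=np.array([444.8,-160.6])
def st():
    s=r.get_state(); p=s["tool_pos"]; print("t",round(s["time"],2),"local",(RF.T@(p[:2]-TF)).round(1),"z",p[2].round(1),"Flocal",(RF.T@s["wrist_force"][:2]).round(2),s["wrist_force"][2].round(2),"w",round(s["gripper_width"],3)); return p
def go(x,y,z,n):   # units per row from measured pose
    p=st(); q=np.r_[RF@[x,y]+TF,z]; print("row shift",((q-p)/800/n).round(4),"x",n)
E
python3 -m pendant '{"claw":[1,1,1,1,1,1,1,1,1,1],"translation":[[0.0395,0.0393,0],[0.0395,0.0393,0],[0.0395,0.0393,0],[0.0395,0.0393,0],[0.0395,0.0393,0],[0.0395,0.0393,0],[0.0395,0.0393,0],[0.0395,0.0393,0],[0,0,0],[0,0,0]],"twist":[[0,0,-0.0145],[0,0,-0.0142],[0,0,0],[0,0,0],[0,0,0],[0,0,0],[0,0,0],[0,0,0],[0,0,0],[0,0,0]]}'
python3 -c "
from h import *
go(-205,46,178,4)
print(r.get_state()['orientation'])
for n in('top','side'): cv2.imwrite(f'pics/{n}1.png',r.get_image(n)['image'][:,:,::-1])
a=cv2.imread('pics/top1.png')[215:335,280:440];b=cv2.imread('pics/side1.png')[140:260,300:400]
cv2.imwrite('pics/c2.png',np.hstack([cv2.resize(a,(480,360)),cv2.resize(b,(300,360))]))
"
```

```text
time: 1.4
tool_pos: [440.8, -370.8, 231.1]
orientation: [2.436, -1.984, -0.001]
wrist_force: [-0.2, -0.3, -0.2]
gripper_width: -0.003
t 1.4 local [-205.    46.4] z 231.1 Flocal [-0.24  0.22] -0.17 w -0.003
row shift [ 0.0001  0.     -0.0166] x 4
[ 2.43573815e+00 -1.98371767e+00 -6.85558115e-04]
```

View pics/c2.png

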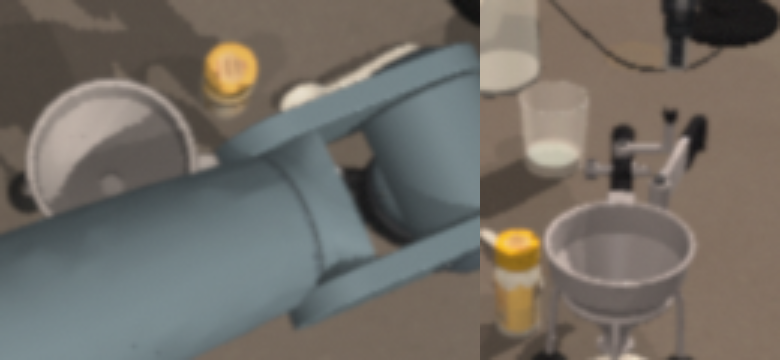

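The arm hides the handle from above. In the side view, the shut fingers hang just outside the post at crop (675,50), with the catch cap at crop (670,115). I'll descend beside the post.

```bash

python3 -m pendant '{"claw":[1,1,1,1,1],"translation":[[0,0,-0.0166],[0,0,-0.0166],[0,0,-0.0166],[0,0,-0.0166],[0,0,0]],"twist":[[0,0,0],[0,0,0],[0,0,0],[0,0,0],[0,0,0]]}'
python3 -c "
from h import *
go(-161,38,178,10)
a=r.get_image('wrist')['image'][:,:,::-1];b=r.get_image('side')['image'][:,:,::-1][130:230,310:400]
cv2.imwrite('pics/c3.png',np.hstack([cv2.resize(a,(480,360)),cv2.resize(b,(320,360))]))
"
```

```text
time: 2.12
tool_pos: [440.4, -369.9, 176.3]
orientation: [-2.435, 1.984, 0.005]
wrist_force: [-0.4, 0.4, 0.2]
gripper_width: -0.003
t 2.12 local [-204.1   46.6] z 176.3 Flocal [0.5  0.33] 0.21 w -0.003
row shift [-0.      0.0055  0.0002] x 10
```

View pics/c3.png

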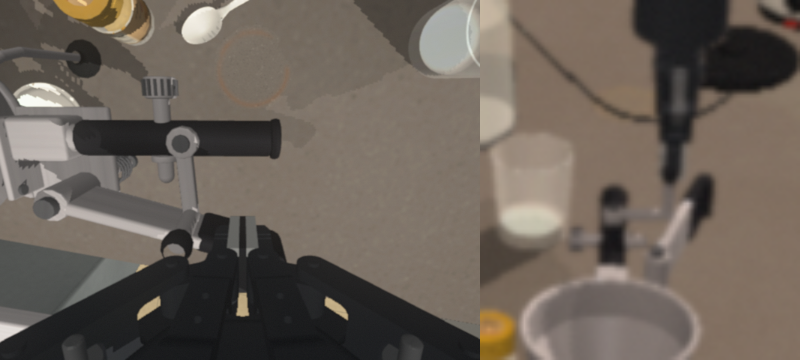

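The wrist view shows the post at (177,245) beside the shut fingers at (243,240), level across, so the fingers are placed right. I'll push along +x.

```bash

python3 -m pendant '{"claw":[1,1,1,1,1,1,1,1,1,1,1],"translation":[[0,0.0055,0],[0,0.0055,0],[0,0.0055,0],[0,0.0055,0],[0,0.0055,0],[0,0.0055,0],[0,0.0055,0],[0,0.0055,0],[0,0.0055,0],[0,0.0055,0],[0,0,0]],"twist":[[0,0,0],[0,0,0],[0,0,0],[0,0,0],[0,0,0],[0,0,0],[0,0,0],[0,0,0],[0,0,0],[0,0,0],[0,0,0]]}'
python3 -c "
from h import *
go(-153,38,178,2); go(-165,50,178,2);
a=r.get_image('wrist')['image'][:,:,::-1]
cv2.imwrite('pics/c4.png',a)
"
```

```text
time: 3.6
tool_pos: [441.0, -326.3, 178.2]
orientation: [-2.436, 1.984, 0.0]
wrist_force: [-0.7, 0.3, -0.5]
gripper_width: -0.0
t 3.6 local [-161.5   37.2] z 178.2 Flocal [0.41 0.6 ] -0.5 w -0.0
row shift [-0.0016  0.0051 -0.0001] x 2
t 3.6 local [-161.5   37.2] z 178.2 Flocal [0.41 0.6 ] -0.5 w -0.0
row shift [-0.0074 -0.0038 -0.0001] x 2
```

View pics/c4.png

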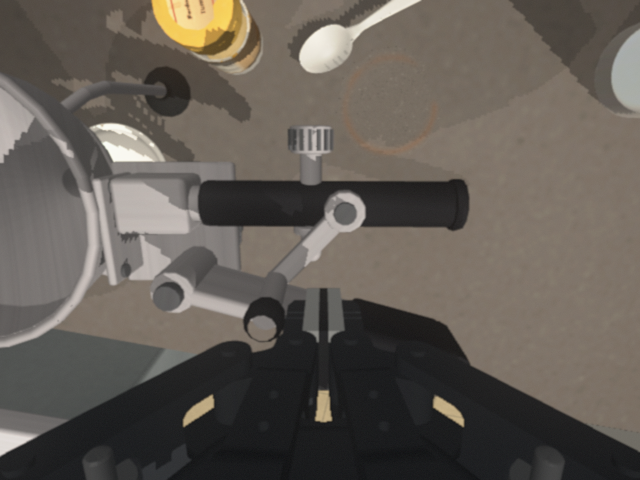

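The catch has turned about 45°, with the cap at (265,320). I'll push slightly further, then swing round to the post's outer side and press it towards the bar.

```bash

python3 -m pendant '{"claw":[1,1,1,1,1,1,1,1,1],"translation":[[-0.0016,0.0051,0],[-0.0016,0.0051,0],[-0.0067,-0.0046,0],[-0.0067,-0.0046,0],[-0.0018,0.0089,0],[-0.0018,0.0089,0],[-0.0018,0.0089,0],[-0.0018,0.0089,0],[0,0,0]],"twist":[[0,0,0],[0,0,0],[0,0,0],[0,0,0],[0,0,0],[0,0,0],[0,0,0],[0,0,0],[0,0,0]]}'
python3 -c "
from h import *
st()"
python3 -m pendant '{"claw":[1,1,1,1,1,1,1],"translation":[[0.0049,0.001,0],[0.0049,0.001,0],[0.0049,0.001,0],[0.0049,0.001,0],[0.0049,0.001,0],[0.0049,0.001,0],[0,0,0]],"twist":[[0,0,0],[0,0,0],[0,0,0],[0,0,0],[0,0,0],[0,0,0],[0,0,0]]}'
python3 -c "
from h import *
go(-129,20,178,3)
a=r.get_image('wrist')['image'][:,:,::-1]
cv2.imwrite('pics/c5.png',a)
"
```

```text
time: 4.78
tool_pos: [422.0, -296.7, 178.2]
orientation: [2.436, -1.983, -0.0]
wrist_force: [0.2, -0.6, 0.2]
gripper_width: -0.0
t 4.78 local [-128.7   49.8] z 178.2 Flocal [-0.63 -0.04] 0.21 w -0.0
time: 5.65
tool_pos: [445.9, -292.6, 178.3]
orientation: [-2.436, 1.984, -0.001]
wrist_force: [-0.1, -0.7, -0.5]
gripper_width: 0.001
t 5.65 local [-129.5   25.6] z 178.3 Flocal [-0.66  0.25] -0.52 w 0.001
row shift [ 0.0022  0.0007 -0.0001] x 3
```

View pics/c5.png

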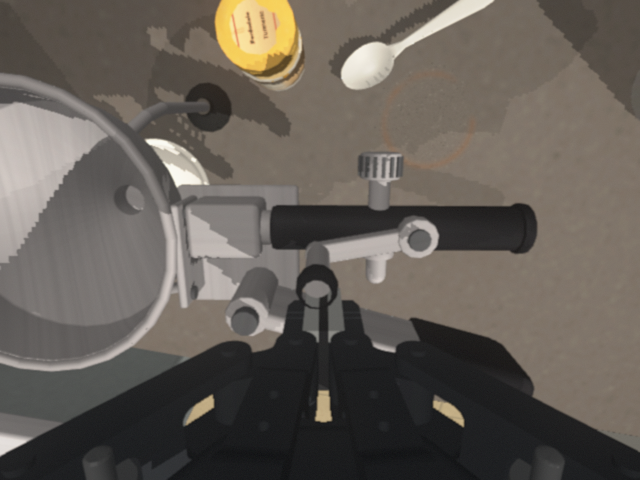

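The strut is now about 10° short of lying along the bar, and the cap is at (318,285). I'll continue about 7 mm.

```bash

python3 -m pendant '{"claw":[1,1,1,1,1,1],"translation":[[0.0022,0.0005,0],[0.0022,0.0005,0],[0.0018,0.0004,0],[0.0012,0.0002,0],[0.0012,0.0002,0],[0,0,0]],"twist":[[0,0,0],[0,0,0],[0,0,0],[0,0,0],[0,0,0],[0,0,0]]}'
python3 -c "
from h import *
st()
a=r.get_image('wrist')['image'][:,:,::-1]
cv2.imwrite('pics/c6.png',a)
"
```

```text
time: 6.45
tool_pos: [452.4, -291.1, 178.1]
orientation: [-2.436, 1.984, 0.0]
wrist_force: [-0.4, 0.4, -0.1]
gripper_width: 0.0
t 6.45 local [-129.3   18.9] z 178.1 Flocal [0.49 0.27] -0.14 w 0.0
```

View pics/c6.png

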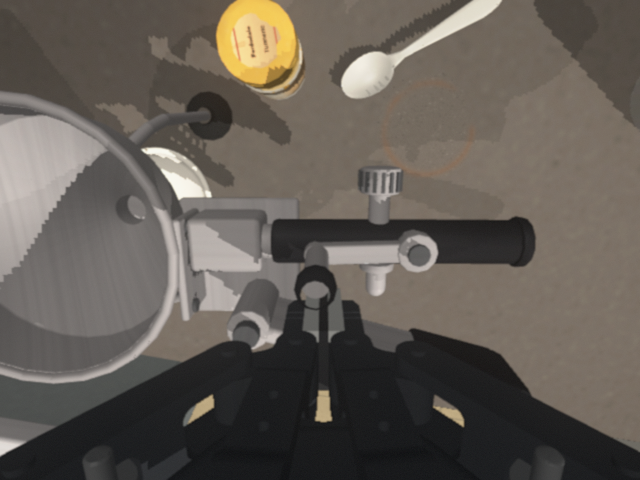

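The strut is almost parallel to the bar, within about 2–3°. I'll press the last bit until the end of travel can be felt.

```bash

python3 -m pendant '{"claw":[1,1,1],"translation":[[0.001,0.0002,0],[0.001,0.0002,0],[0,0,0]],"twist":[[0,0,0],[0,0,0],[0,0,0]]}'
python3 -c "
from h import *
st()"
python3 -m pendant '{"claw":[1,1],"translation":[[0.001,0.0002,0],[0,0,0]],"twist":[[0,0,0],[0,0,0]]}'
python3 -c "
from h import *
st()
a=r.get_image('wrist'); cv2.imwrite('pics/w7.png',a['image'][:,:,::-1])
c=cam('wrist')
def L(x,y,z): return np.r_[RF@[x,y]+TF,z]
for th in(1.45,1.5,1.55,1.6): print(th,proj(c,[L(-170+44*np.sin(th),44*np.cos(th),z) for z in(164,205)]).round(1).tolist())
print(proj(c,[L(-170,0,164),L(-226,0,145),L(-104,0,145)]).round(1))
"
```

```text
time: 6.88
tool_pos: [453.1, -290.9, 178.1]
orientation: [2.435, -1.983, -0.003]
wrist_force: [-5.9, 0.0, 2.4]
gripper_width: -0.005
t 6.88 local [-129.3   18.2] z 178.1 Flocal [1.2  5.74] 2.38 w -0.005
time: 7.12
tool_pos: [453.3, -290.8, 178.0]
orientation: [2.434, -1.982, -0.005]
wrist_force: [-8.4, -0.6, 3.1]
gripper_width: 0.002
t 7.12 local [-129.2   18. ] z 178.0 Flocal [1.12 8.32] 3.14 w 0.002
1.45 [[317.6, 269.3], [315.8, 312.3]]
1.5 [[317.1, 264.7], [315.1, 306.4]]
1.55 [[316.8, 260.0], [314.8, 300.5]]
1.6 [[316.8, 255.2], [314.8, 294.4]]
[[416.9 258.1]
 [522.4 245.4]
 [272.4 245.2]]
```

A firm reaction of 6–8 N at the post shows the catch is at its end of travel. The fingers are at z 178, well above the bar top at 156. I'll back off, rise, and move outside the lever.

```bash

python3 -m pendant '{"claw":[1,1,1,1,1,1,1,1,1,1],"translation":[[-0.0114,-0.0024,0],[-0.0114,-0.0024,0],[-0.0114,-0.0024,0],[0,0,0.0231],[0,0,0.0231],[-0.012,-0.0251,0],[-0.012,-0.0251,0],[-0.012,-0.0251,0],[-0.012,-0.0251,0],[0,0,0]],"twist":[[0,0,0],[0,0,0],[0,0,0],[0,0,0],[0,0,0],[0,0,0],[0,0,0],[0,0,0],[0,0,0],[0,0,0]]}'
python3 -c "
from h import *
go(-203,100,138,4)
a=r.get_image('wrist'); cv2.imwrite('pics/w8.png',a['image'][:,:,::-1])
c=cam('wrist')
def L(x,y,z): return np.r_[RF@[x,y]+TF,z]
for th in(0,1.45,1.5,1.55,1.6): print(th,proj(c,[L(-170+44*np.sin(th),44*np.cos(th),z) for z in(164,205)]).round(1).tolist())
print(proj(c,[L(-170,0,164),L(-226,0,145),L(-104,0,145)]).round(1))
"
```

```text
time: 8.48
tool_pos: [388.8, -378.2, 216.1]
orientation: [2.434, -1.986, 0.002]
wrist_force: [-0.5, 0.2, 0.5]
gripper_width: -0.002
t 8.47 local [-201.8   98.8] z 216.1 Flocal [0.26 0.41] 0.54 w -0.002
row shift [-0.0003 -0.0005 -0.0244] x 4
0 [[262.9, 166.5], [247.5, 175.5]]
1.45 [[168.5, 84.8], [125.6, 71.8]]
1.5 [[167.5, 79.9], [124.2, 65.5]]
1.55 [[166.8, 74.9], [123.0, 59.1]]
1.6 [[166.2, 69.9], [122.2, 52.6]]
[[258.8  72.8]
 [371.3  78.2]
 [139.   78.3]]
```

View pics/w8.png

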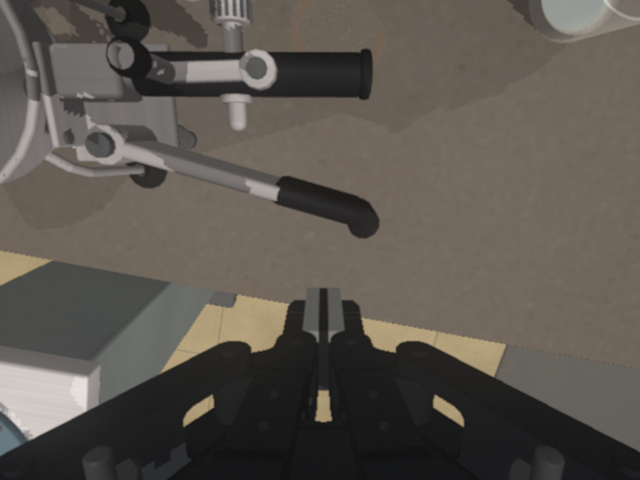

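The catch lies along the top of the bar: the cap is at (124,58) against a predicted (123,59) for 1.55 rad. The lever is at rest and free. I'll descend outside the lever and then press.

```bash

python3 -m pendant '{"claw":[1,1,1,1,1],"translation":[[-0.0003,-0.0005,-0.0244],[-0.0003,-0.0005,-0.0244],[-0.0003,-0.0005,-0.0244],[-0.0003,-0.0005,-0.0244],[0,0,0]],"twist":[[0,0,0],[0,0,0],[0,0,0],[0,0,0],[0,0,0]]}'
python3 -c "
from h import *
go(-203,75,138,5)"
python3 -m pendant '{"claw":[1,1,1,1,1,1],"translation":[[0.0061,0.0013,0],[0.0061,0.0013,0],[0.0061,0.0013,0],[0.0061,0.0013,0],[0.0061,0.0013,0],[0,0,0]],"twist":[[0,0,0],[0,0,0],[0,0,0],[0,0,0],[0,0,0],[0,0,0]]}'
python3 -c "
from h import *
go(-203,62,138,5)"
```

```text
time: 9.2
tool_pos: [387.1, -376.7, 134.1]
orientation: [-2.435, 1.983, 0.008]
wrist_force: [0.4, 0.3, -0.1]
gripper_width: 0.003
t 9.2 local [-199.9  100.2] z 134.1 Flocal [ 0.19 -0.44] -0.11 w 0.003
row shift [0.0063 0.0005 0.001 ] x 5
time: 9.95
tool_pos: [412.7, -373.6, 137.4]
orientation: [2.435, -1.983, 0.001]
wrist_force: [-2.7, -1.7, 1.1]
gripper_width: 0.001
t 9.95 local [-202.1   74.5] z 137.4 Flocal [-1.16  3.03] 1.13 w 0.001
row shift [0.0031 0.0004 0.0002] x 5
```

Contact with the lever gives 3 N, matching the rest spring force. I'll press in small steps.

```bash

python3 -m pendant '{"claw":[1,1,1,1,1,1],"translation":[[0.0031,0.0006,0],[0.0031,0.0006,0],[0.0031,0.0006,0],[0.0031,0.0006,0],[0.0031,0.0006,0],[0,0,0]],"twist":[[0,0,0],[0,0,0],[0,0,0],[0,0,0],[0,0,0],[0,0,0]]}'
python3 -c "
from h import *
st()"
python3 -m pendant '{"claw":[1,1,1],"translation":[[0.0025,0.0005,0],[0.0025,0.0005,0],[0,0,0]],"twist":[[0,0,0],[0,0,0],[0,0,0]]}'
python3 -c "
from h import *
st()"
```

```text
time: 10.7
tool_pos: [424.9, -371.2, 137.2]
orientation: [2.435, -1.984, 0.001]
wrist_force: [-4.2, -4.4, 0.3]
gripper_width: 0.003
t 10.7 local [-202.2   62.1] z 137.2 Flocal [-3.42  4.98] 0.27 w 0.003
time: 11.08
tool_pos: [428.8, -370.6, 137.2]
orientation: [2.435, -1.984, 0.001]
wrist_force: [-3.6, -4.2, 0.2]
gripper_width: 0.003
t 11.07 local [-202.4   58.1] z 137.2 Flocal [-3.37  4.4 ] 0.24 w 0.003
```

```bash
S='python3 -c "from h import *;st()"'
python3 -m pendant '{"claw":[1,1],"translation":[[0.0025,0.0005,0],[0,0,0]],"twist":[[0,0,0],[0,0,0]]}' >/dev/null; eval $S
python3 -m pendant '{"claw":[1,1],"translation":[[0.0025,0.0005,0],[0,0,0]],"twist":[[0,0,0],[0,0,0]]}' >/dev/null; eval $S
```

```text
t 11.32 local [-202.5   56.1] z 137.2 Flocal [-4.19  5.11] 1.41 w -0.002
t 11.57 local [-202.6   54.1] z 137.2 Flocal [-3.99  6.39] 0.49 w -0.002
```

```bash
S='python3 -c "from h import *;st()"'
python3 -m pendant '{"claw":[1,1],"translation":[[0.0013,0.0003,0],[0,0,0]],"twist":[[0,0,0],[0,0,0]]}' >/dev/null; eval $S
python3 -m pendant '{"claw":[1,1],"translation":[[0.0013,0.0003,0],[0,0,0]],"twist":[[0,0,0],[0,0,0]]}' >/dev/null; eval $S
```

```text
t 11.82 local [-202.6   53.1] z 137.2 Flocal [-4.2   5.99] 0.57 w 0.001
t 12.07 local [-202.6   52.1] z 137.2 Flocal [-4.55  5.26] 0.74 w -0.001
```

```bash
S='python3 -c "from h import *;st()"'
python3 -m pendant '{"claw":[1,1],"translation":[[0.0013,0.0003,0],[0,0,0]],"twist":[[0,0,0],[0,0,0]]}' >/dev/null; eval $S
python3 -m pendant '{"claw":[1,1],"translation":[[0.0013,0.0003,0],[0,0,0]],"twist":[[0,0,0],[0,0,0]]}' >/dev/null; eval $S
```

```text
t 12.32 local [-202.5   51. ] z 137.2 Flocal [-3.42  4.95] -0.15 w -0.004
t 12.57 local [-202.5   50.1] z 137.2 Flocal [-4.51  6.14] 0.72 w -0.002
```

The lever is still free against its spring at 5–6 N. I'll continue.

```bash
S='python3 -c "from h import *;st()"'
python3 -m pendant '{"claw":[1,1],"translation":[[0.0013,0.0003,0],[0,0,0]],"twist":[[0,0,0],[0,0,0]]}' >/dev/null; eval $S
python3 -m pendant '{"claw":[1,1],"translation":[[0.0013,0.0003,0],[0,0,0]],"twist":[[0,0,0],[0,0,0]]}' >/dev/null; eval $S
```

```text
t 12.82 local [-202.5   49. ] z 137.2 Flocal [-4.53  5.68] -0.03 w 0.002
t 13.07 local [-202.5   48. ] z 137.2 Flocal [-4.87  6.51] 0.3 w 0.004
```

```bash
S='python3 -c "from h import *;st()"'
python3 -m pendant '{"claw":[1,1],"translation":[[0.0013,0.0003,0],[0,0,0]],"twist":[[0,0,0],[0,0,0]]}' >/dev/null; eval $S
python3 -m pendant '{"claw":[1,1],"translation":[[0.0013,0.0003,0],[0,0,0]],"twist":[[0,0,0],[0,0,0]]}' >/dev/null; eval $S
```

```text
t 13.32 local [-202.5   47. ] z 137.2 Flocal [-6.28  6.98] 1.14 w -0.001
t 13.57 local [-202.6   46.5] z 137.2 Flocal [-5.43  9.35] 1.52 w -0.001
```

The force now rises while the motion stalls, so the lever has met the stop screw. I'll add a little more for a firm bearing and then look.

```bash
S='python3 -c "from h import *;st()"'
python3 -m pendant '{"claw":[1,1,1],"translation":[[0.0013,0.0003,0],[0,0,0],[0,0,0]],"twist":[[0,0,0],[0,0,0],[0,0,0]]}' >/dev/null; eval $S
python3 -c "
from h import *
a=r.get_image('wrist'); cv2.imwrite('pics/w9.png',a['image'][:,:,::-1]); st()"
```

```text
t 13.95 local [-202.6   46.1] z 137.2 Flocal [-4.57 12.44] 2.08 w 0.002
t 14.0 local [-202.6   46.1] z 137.2 Flocal [-4.31 11.69] 1.63 w 0.001
```

View pics/w9.png

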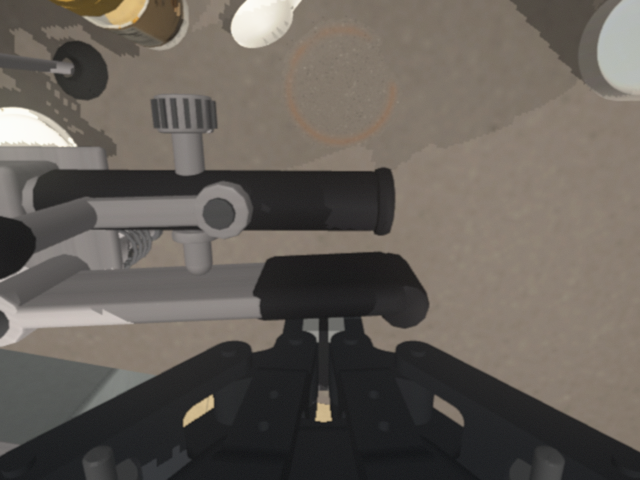

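The lever's steel part bears on the screw tip at (200,268), there is a clear gap to the bar, and the catch strut lies along the bar. I'll add about half a millimetre of margin and hold.

```bash

python3 -m pendant '{"claw":[1,1,1,1],"translation":[[0.0006,0.0001,0],[0,0,0],[0,0,0],[0,0,0]],"twist":[[0,0,0],[0,0,0],[0,0,0],[0,0,0]]}' >/dev/null
python3 -c "
from h import *
st(); r.get_image('side'); p=st(); s=r.get_state()
F=RF.T@s['wrist_force'][:2]
print('closing' if 10<F[1]<20 else 'NOT', r.close_job() if 10<F[1]<20 else '')"
```

```text
t 14.5 local [-202.6   46. ] z 137.2 Flocal [-4.15 13.82] 2.81 w -0.005
t 14.55 local [-202.6   46. ] z 137.2 Flocal [-4.15 13.52] 3.35 w 0.001
the job is handed in; nothing more can be done
closing None
```

The check is done and handed in at 14.6 s: the lever stops on the screw with a visible gap to the grip bar, and the arm is still holding it pressed there.

- **Catch:** I pushed it by its post with the shut fingers until its end of travel, where it reacted with 6–8 N. The picture after I backed off shows it lying along the bar. The cap was at the pixel predicted for about 1.55 rad; allowing for a small image offset, it could be nearer 1.53.
- **Lever:** I pressed the black grip with the outside of the closed fingers. The force stayed at about 5–7 N until the TCP was about 47 mm from the bar's axis, then rose sharply as the travel stalled. The last reading is a steady 13.5–14 N of inward push, with about 4 N of sideways friction.
- **Bar and other items:** The fingers were kept above or clear of the bar throughout. Nothing else appeared disturbed in the wrist views, though I did not check every object separately at the end.

No check failed.

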